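Rake scattered mixing sticks into a tight parallel row against the tray's stop

ROBOT

A 6-joint arm with a two-finger parallel gripper is mounted at the origin on the work surface. World frame = base frame: x ahead of the robot, y to its left, z up, the work surface at z = 0. Lengths are in m, angles in rad, forces in N, time in s.
With the tool pointing down it reaches from about 0.4 to 0.925 m from the base axis. Payload 3.4 kg.
Tool frame: the origin (TCP) lies at the very end of the fingers, on their centre line; the grasp point (between the pads) lies 19 mm behind it; z points along the fingers, y is the direction in which the jaws open and shut (so a half turn about z gives the same grasp; the last joint's range is limited). The gripper opens to 85 mm and grips with 20 to 120 N. Pads are 22 mm wide; open, the fingers measure 114 mm over their backs; the gripper's body (76 mm by 85 mm) begins 54 mm behind the grasp point. The pads swing forward as they close: fully open they stand 13 mm farther back than shut.
Start: joints at [1.198, 0.307, 1.506, -0, 1.328, -0.073], TCP at [0.17, 0.549, 0.231] pointing down, gripper open.
Joint ranges: [-3.12, 3.12], [-1.05, 2.28], [0.14, 2.33], [-1.42, 4.57], [0.1, 2.73], [-2.68, 2.68]. Speed limits (rad/s): [2.57, 2.57, 3.14, 3.14, 3.14, 3.14].

INTERFACE

Orientations are given as a unit quaternion [x, y, z, w].
In Python, from station import env gives the robot as it stands.
- The arm moves only by the shell command python3 -m creep 'ROWS' [FORCE]. ROWS is JSON, a list of rows, each an object with "rotation": the turn, a rotation vector about the tool's x, y, z in rad, a list of three; "delta_pos": the shift along the tool's x, y, z in m, a list of three; "fingers": the gripper's target within -1 to 1 (fully open at 1, half-way at 0, shut at -1). A call has 1 to 10 rows; each row is the pose to reach, as a shift and turn from the pose measured when the call began, along the tool's axes at that moment; what a row does not reach only later rows make up. A row lasts 1/10 s, in which the tool goes at most 50 mm and 8.59 degrees, less where a joint would pass 70% of its speed; a pose out of reach is approached as far as the arm can. A call with a gripper value outside its range is refused whole. The fingers move at their own pace and stop on an object; FORCE is the grip in N (left out, the last holds). Time passes only in rows, so rows that repeat a pose let the fingers close. It gives the time, the measured TCP pose, the force and the opening at its end, in the units of the state.
- env.observe(): the state, without advancing time (a new reading comes with each control period).
- env.read_camera(name): name is "side" or "top"; returns a dict with "img" (480x640x3 uint8, red, green, blue), "z_map" (480x640 float32, m along the optical axis (not along the pixel's ray), 0 where there is no reading), "intrinsics" (3x3 intrinsics, pixels), "R" (3x3) and "t" (3): a world point X has camera coordinates R X + t. Camera axes: x right, y down, z forward; pixel columns grow to the right and rows downward; lengths in m; the calibration is good to about 2 mm. A picture is of the moment at which its call begins.
- env.job_done(): hands the job in, once; it reports no verdict.
The state is a dict: "t": time; "joint_pos": joint angles; "qd": joint speeds; "effort": joint torques, N m; "tcp_pos": TCP position; "tcp_rot": TCP orientation; "wrist_force": force on the tool from outside, world axes, zero at the start; "torque": the same for the moment, N m; "width": opening from 0.0 (shut) to 1.0 (fully open).
Only numpy, scipy, OpenCV 4.12 (cv2) and the standard library are available. Lean on these libraries where they do the work, as an engineer would, in place of code of your own. Each camera call takes 0.05 s, during which the arm holds its last target.

TASK

Take the rake off its rubber rest and use it to sweep the four scattered mixing sticks along the tray to the stop bar, then press them together and against the bar for about a second, firmly but gently (about 7 N, never more than 15 N), so that they lie flat, parallel and snug side by side along the bar. Move the sticks only with the rake, not with the hand or the arm, leave the tube rack, bottle and beaker alone, and at the end stand the rake upright back on its rest and let go.

Things in the scene. Friction and masses are not known exactly. Their poses are not given: they have to be found in the camera images.
- tray: Fixed steel tray, 190 (x) by 300 (y) mm, origin under its centre. Floor top 6 mm above the origin; side walls at x = +-89 to 95 mm, 18 mm high; an 18 mm high end wall at y = -150 to -144 mm; the +y end is open, without wall or lip. Sweep along its -y; sticks end up parallel to its x.
- clamp: Two clamp blocks beside the tray; origin at tray (0, -140, 0) mm, axes as the tray's. They hold an aluminium stop bar across the tray (along tray x, 170 long, 12 thick, 7 to 30 mm above tray origin; thumbscrews outside, to 40 mm). It cannot slip but is set differently each time: its +y face, which sticks are pressed against, is anywhere from tray y -120 to -90 mm. Not reported: see or feel it.
- stick1: White plastic mixing stick with flat sides, 100 (x) by 10 (y) by 9 (z) mm, 16 to 32 g, loose on the tray floor, grey inlay line on top; origin at the centre of its underside, x along it. Nearest to the stop at the start.
- stick2: White plastic mixing stick with flat sides, 100 (x) by 10 (y) by 9 (z) mm, 16 to 32 g, loose on the tray floor, grey inlay line on top; origin at the centre of its underside, x along it. Between the others at the start.
- stick3: White plastic mixing stick with flat sides, 100 (x) by 10 (y) by 9 (z) mm, 16 to 32 g, loose on the tray floor, grey inlay line on top; origin at the centre of its underside, x along it. Between the others at the start.
- stick4: White plastic mixing stick with flat sides, 100 (x) by 10 (y) by 9 (z) mm, 16 to 32 g, loose on the tray floor, grey inlay line on top; origin at the centre of its underside, x along it. Farthest from the stop at the start.
- rake: Rake standing upright on its teeth, origin under its centre, z up. Steel comb head 130 (x) by 28 (y) mm: nine 6 mm wide teeth 26 mm high under a crossbar up to z = 36 mm; above it a grey block handle 60 (x) by 24 (y) mm from z = 36 to 90 mm. The head's flat y sides push the sticks. Grip it across the 24 mm (y) at about z = 70 mm. 180 to 290 g; the same either way round.
- rest: Fixed black rubber rest pad for the rake on the table, 160 (x) by 64 (y) by 5 (z) mm, origin at the centre of its underside. The rake starts on it.
- tube_rack: Bystander: white rack of capped sample tubes, 90 by 190 mm, 90 mm high, origin under its centre.
- reagent: Bystander: white plastic bottle, 60 mm across, 130 mm high, origin under its centre.
- beaker: Bystander: glass beaker, 68 mm across, 85 mm high, origin under its centre.
Not all that is in view belongs to the job. Leave any blue or turquoise look-alike of the stick1 alone.

How it is judged:
By the outcome, as a careful person would: the job done as asked, in the order asked, and still so for the second after the job is handed in, with the robot touching nothing.
It also fails if it takes over 67 s, if anything falls off the work surface, if the arm or the gripper's body presses on something with over 40 N, if the wrist force passes 120 N, or if a joint passes its speed limit or range.

## Working session

There is one attempt and no reset: what is moved stays moved. The work goes in short steps, Python scripts to look and compute and a shell command to move; the robot and the scene stay as the last step left them, time stands still between calls to the robot, and variables do not carry over. Pictures are saved under pics/ and viewed, and the job is handed in when it is done.

```bash
mkdir -p pics; ls; python3 - <<'E'
from station import env
import cv2,numpy as np
print(env.observe())
for n in("top","side"):
    c=env.read_camera(n); cv2.imwrite(f"pics/{n}0.png",c["img"][:,:,::-1]); np.savez(f"{n}0.npz",**c)
    print(n,c["intrinsics"],c["R"],c["t"])
E
```

```text
pics
{'t': 0.0, 'joint_pos': array([ 1.19748029e+00,  3.07597464e-01,  1.50766138e+00, -3.12987249e-05,
        1.32840931e+00, -7.34913251e-02]), 'qd': array([-4.75781607e-04,  1.36501631e-03, -2.67993254e-04,  8.50760465e-04,
       -7.45071316e-06,  1.18706281e-03]), 'effort': array([-9.89927321e-04, -4.57540441e+01, -2.51915824e+01, -3.06810316e-04,
        1.30762623e-02, -5.34635922e-05]), 'tcp_pos': array([0.1696032 , 0.54869042, 0.23037156]), 'tcp_rot': array([ 1.49347664e-01,  9.88784202e-01, -1.01532823e-03, -2.15103512e-04]), 'wrist_force': array([ 0.46470252, -0.21153743,  0.40328703]), 'torque': array([-0.01831385,  0.00858441,  0.05120611]), 'width': 1.0009022150230469}
top [[460.35564438   0.         316.66352795]
 [  0.         460.35564438 238.82282281]
 [  0.           0.           1.        ]] [[-7.60149167e-03 -9.99970435e-01 -1.16051348e-03]
 [-9.76498579e-01  7.67303242e-03 -2.15387209e-01]
 [ 2.15389745e-01 -5.04024304e-04 -9.76528035e-01]] [-0.01737243  0.60181466  1.07845627]
side [[537.28277953   0.         324.72944765]
 [  0.         537.28277953 232.10500839]
 [  0.           0.           1.        ]] [[ 0.98743984 -0.15799086 -0.00120514]
 [-0.11914711 -0.73961444 -0.66240052]
 [ 0.10376188  0.65422425 -0.74914891]] [-0.60893304  0.09266472  1.33505856]
```

View pics/top0.png

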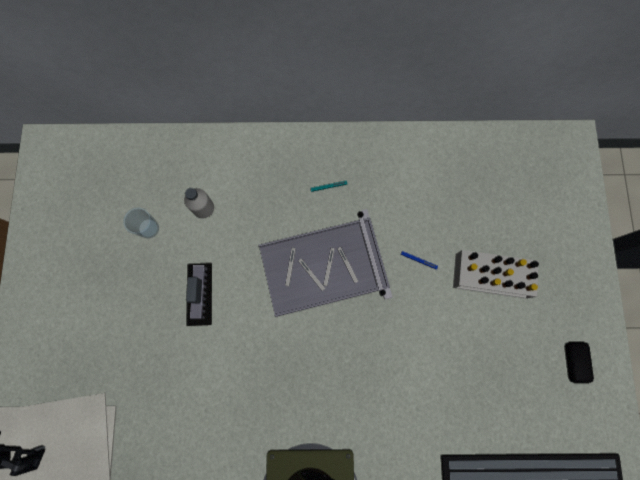

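View pics/side0.png

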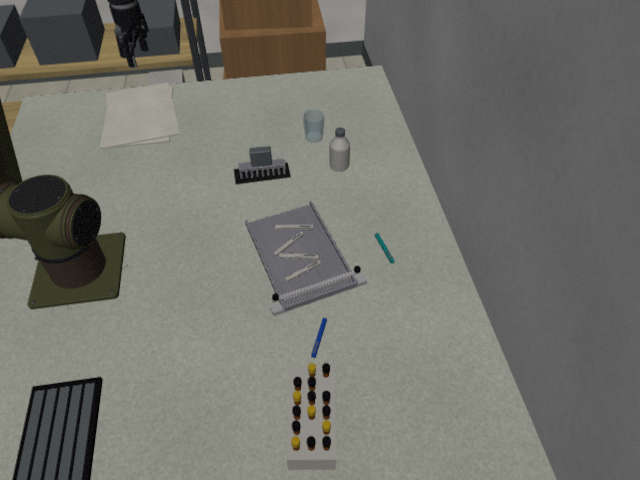

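The top view shows the tray at about (325,268) with its stop bar on the right at (373,255). The rake stands on its pad at (199,294). The beaker and bottle are at (145,222) and (198,203), and the rack is at (497,272). The blue and turquoise sticks are decoys. I'll enlarge the important areas next.

```bash
cat > h.py <<'E'
import numpy as np, cv2
def ray(c,u,v,z):
    K,R,t=c["intrinsics"],c["R"],c["t"]
    d=R.T@np.linalg.inv(K)@np.array([u,v,1.]); o=-R.T@t
    return o+d*(z-o[2])/d[2]
def proj(c,X):
    p=c["intrinsics"]@(c["R"]@np.asarray(X,float)+c["t"]); return p[:2]/p[2]
E
python3 - <<'E'
import numpy as np,cv2
t=np.load("top0.npz");s=np.load("side0.npz")
a=t["img"][210:325,255:400][:,:,::-1]; cv2.imwrite("pics/a.png",cv2.resize(a,None,fx=5,fy=5,interpolation=cv2.INTER_CUBIC))
a=t["img"][255:335,170:230][:,:,::-1]; b=s["img"][135:190,225:300][:,:,::-1]
A=cv2.resize(a,(420,560),interpolation=cv2.INTER_CUBIC);B=cv2.resize(b,(375,275),interpolation=cv2.INTER_CUBIC)
o=np.zeros((560,795,3),np.uint8);o[:,:420]=A;o[:275,420:]=B;cv2.imwrite("pics/b.png",o)
a=s["img"][195:320,235:375][:,:,::-1]; cv2.imwrite("pics/c.png",cv2.resize(a,None,fx=4.7,fy=4.7,interpolation=cv2.INTER_CUBIC))
E
```

```text
(no output)
```

View pics/a.png

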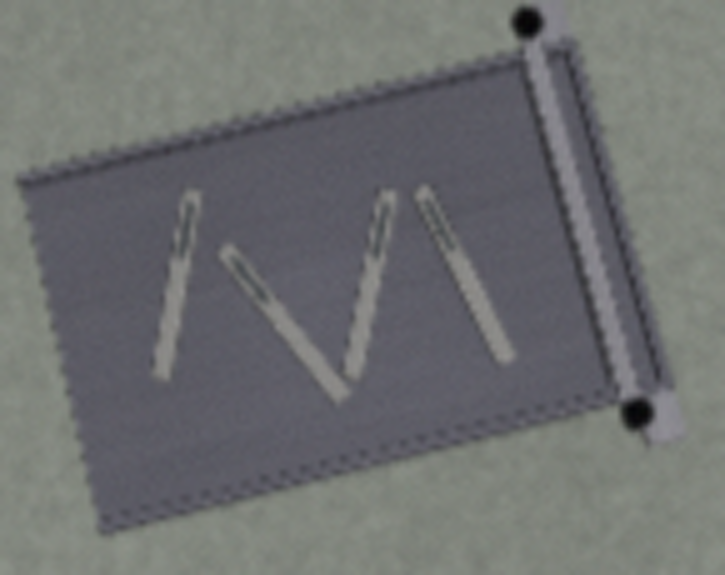

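View pics/b.png

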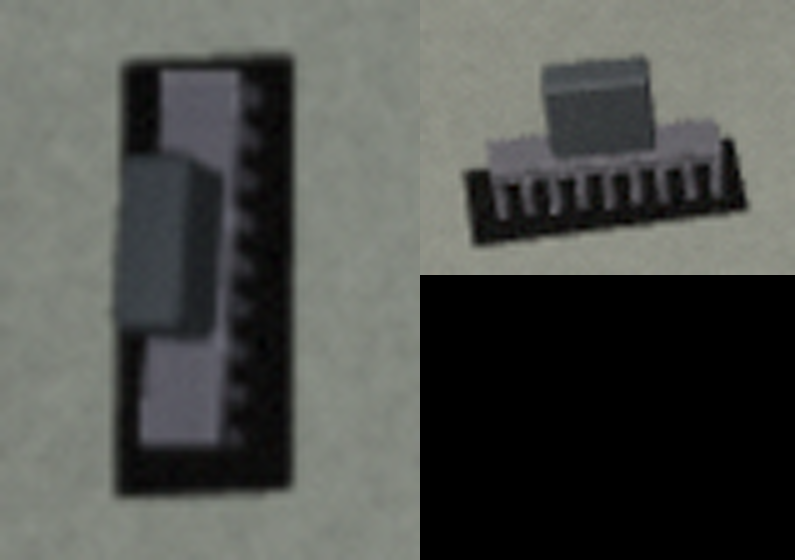

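View pics/c.png

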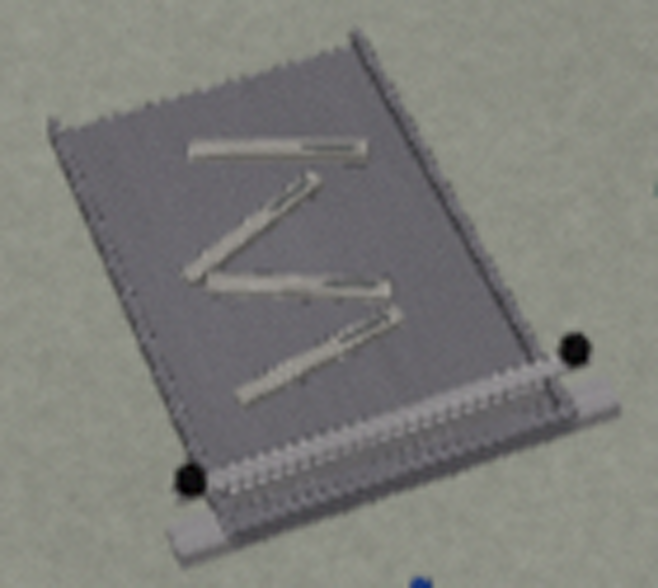

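```bash
python3 - <<'E'
import numpy as np,cv2
from h import *
t=np.load("top0.npz");s=np.load("side0.npz")
A=lambda x,y,z:ray(t,255+(x+.5)/5-.5,210+(y+.5)/5-.5,z)
B=lambda x,y,z:ray(t,170+(x+.5)/7-.5,255+(y+.5)/7-.5,z)
C=lambda x,y,z:ray(s,235+x/4.7-.4,195+y/4.7-.4,z)
def line(n,p,q):
    d=q-p; print(n,p.round(4),q.round(4),"len",np.linalg.norm(d).round(4),"ang",np.degrees(np.arctan2(d[1],d[0])).round(2))
print("TRAY top");
line("open end",A(103,533,.006),A(22,183,.006)); line("wall+x outer",A(573,45,.018),A(18,180,.018)); line("wall-x",A(670,385,.018),A(103,533,.018))
line("bar+y edge",A(614,395,.030),A(526,60,.030)); line("bar-y edge",A(636,393,.03),A(548,52,.03))
print("SIDE");line("open",C(55,135,.006),C(352,47,.006));line("open walltop",C(52,120,.018),C(356,32,.018)); line("bar+y top",C(205,475,.03),C(555,360,.03))
print("RAKE handle", [B(*p,.095).round(4) for p in((124,155),(188,158),(183,335),(114,328))])
print("RAKE bar", [B(*p,.041).round(4) for p in((160,70),(240,72),(220,445),(140,443))])
D=lambda x,y,z:ray(s,225+(x-420)/5-.4,135+y/5-.4,z)
print("side handle top",[D(*p,.095).round(4) for p in((542,65),(645,57),(651,77),(545,90))])
print("pad",[B(*p,.005).round(4) for p in((123,62),(292,60),(290,488),(117,493))])
for n,c,roi in(("top",t,(slice(235,300),slice(280,365))),("side",s,(slice(215,285),slice(265,325)))):
    img=c["img"].astype(int); g=img.sum(2)
    m=np.zeros(g.shape,np.uint8); sub=img[roi]; m[roi]=((sub[:,:,0]>125)*255)
    cs,_=cv2.findContours(m,cv2.RETR_EXTERNAL,cv2.CHAIN_APPROX_NONE)
    for k in cs:
        if len(k)<15: continue
        (x,y),wh,_=cv2.minAreaRect(k)
        w=[ray(c,*p,.015)[:2] for p in k[:,0].astype(float)]
        r=cv2.minAreaRect(np.array(w,np.float32)*1000); print(n,(round(x),round(y)),r)
E
```

```text
TRAY top
open end [0.4156 0.0841 0.006 ] [0.5963 0.1285 0.006 ] len 0.186 ang 13.81
wall+x outer [ 0.6652 -0.1599  0.018 ] [0.5954 0.1291 0.018 ] len 0.2973 ang 103.58
wall-x [ 0.4868 -0.2033  0.018 ] [0.415  0.0831 0.018 ] len 0.2952 ang 104.08
bar+y edge [ 0.4807 -0.1732  0.03  ] [ 0.6542 -0.1339  0.03  ] len 0.1779 ang 12.74
bar-y edge [ 0.4816 -0.1842  0.03  ] [ 0.6584 -0.1454  0.03  ] len 0.181 ang 12.38
SIDE
open [0.4189 0.084  0.006 ] [0.5945 0.1262 0.006 ] len 0.1806 ang 13.51
open walltop [0.4186 0.0845 0.018 ] [0.5971 0.1262 0.018 ] len 0.1834 ang 13.14
bar+y top [ 0.479 -0.178  0.03 ] [ 0.6631 -0.1356  0.03  ] len 0.189 ang 12.98
RAKE handle [array([0.5053, 0.2863, 0.095 ]), array([0.5042, 0.2645, 0.095 ]), array([0.4444, 0.2632, 0.095 ]), array([0.4469, 0.2865, 0.095 ])]
RAKE bar [array([0.5434, 0.2902, 0.041 ]), array([0.5424, 0.2615, 0.041 ]), array([0.4105, 0.2626, 0.041 ]), array([0.4114, 0.2906, 0.041 ])]
side handle top [array([0.4488, 0.2864, 0.095 ]), array([0.5062, 0.2842, 0.095 ]), array([0.5079, 0.2664, 0.095 ]), array([0.449 , 0.2647, 0.095 ])]
pad [array([0.5
[... 929 characters left out ...]

side (268, 278) ((458.71478271484375, -111.8033218383789), (36.97758483886719, 11.95784854888916), 85.12173461914062)
side (298, 272) ((533.2021484375, -105.6551284790039), (70.27587127685547, 10.778977394104004), 25.38632583618164)
side (296, 248) ((534.6219482421875, -49.154144287109375), (63.16977310180664, 95.6839599609375), 42.29069137573242)
side (287, 226) ((525.5004272460938, 48.80120086669922), (10.479656219482422, 65.45594787597656), 83.93464660644531)
side (322, 219) ((618.8111572265625, 59.3188591003418), (29.005905151367188, 10.69420051574707), 80.96131896972656)
side (268, 216) ((479.5600891113281, 94.58345031738281), (3.666548013687134, 18.721012115478516), 80.84461975097656)
```

```bash
cat >> h.py <<'E'
from scipy.spatial.transform import Rotation as Ro
def plan(env,pos,yaw):
    """yaw = world direction (deg) of tool y; prints tool-frame shift+turn"""
    o=env.observe(); R=Ro.from_quat(o["tcp_rot"]); y=np.radians(yaw)
    yv=np.array([np.cos(y),np.sin(y),0]); z=np.array([0,0,-1.]); T=Ro.from_matrix(np.c_[np.cross(yv,z),yv,z])
    print("t",round(o["t"],2),"tcp",o["tcp_pos"].round(4),"yaw",np.degrees(np.arctan2(*R.apply([0,1,0])[[1,0]])).round(2),"F",o["wrist_force"].round(2),"w",round(o["width"],3))
    print("delta",R.inv().apply(np.array(pos)-o["tcp_pos"]).round(4),"rot",(R.inv()*T).as_rotvec().round(4))
E
python3 - <<'E'
from h import *
from station import env
plan(env,(.477,.2757,.15),90.2)
t=np.load("top0.npz")
c=np.array([.5408,-.0385]);y=np.radians(13.75);X=np.array([np.cos(y),np.sin(y)]);Y=np.array([-X[1],X[0]])
for n,p,q in(("s4",(192,190),(162,380)),("s3",(228,245),(343,402)),("s2",(388,190),(353,380)),("s1",(422,185),(507,362)),("bar",(614,395),(526,60))):
  for x,yy in(p,q):
    w=ray(t,255+(x+.5)/5-.5,210+(yy+.5)/5-.5,.03 if n=="bar" else .015)[:2]-c; print(n,(w@X*1000).round(1),(w@Y*1000).round(1))
E
```

```text
t 0.1 tcp [0.1696 0.5487 0.2305] yaw 72.82 F [-0.14  0.37  0.52] w 0.999
delta [-0.3743 -0.1699  0.0807] rot [-0.0018 -0.0004 -0.3033]
s4 66.3 63.9
s4 -25.6 101.8
s3 33.7 52.7
s3 -59.0 15.4
s2 41.5 -34.4
s2 -49.4 7.7
s1 39.7 -52.1
s1 -59.8 -70.6
bar -90.4 -116.5
bar 87.5 -119.6
```

```bash
python3 -m creep '[{"delta_pos":[-0.04,-0.018,0.0],"rotation":[0,0,-0.03],"fingers":1},{"delta_pos":[-0.08,-0.036,0.01],"rotation":[0,0,-0.07],"fingers":1},{"delta_pos":[-0.12,-0.054,0.02],"rotation":[0,0,-0.11],"fingers":1},{"delta_pos":[-0.16,-0.072,0.03],"rotation":[0,0,-0.15],"fingers":1},{"delta_pos":[-0.20,-0.09,0.04],"rotation":[0,0,-0.19],"fingers":1},{"delta_pos":[-0.24,-0.109,0.05],"rotation":[0,0,-0.22],"fingers":1},{"delta_pos":[-0.28,-0.127,0.06],"rotation":[0,0,-0.25],"fingers":1},{"delta_pos":[-0.32,-0.145,0.07],"rotation":[0,0,-0.28],"fingers":1},{"delta_pos":[-0.355,-0.161,0.08],"rotation":[0,0,-0.303],"fingers":1},{"delta_pos":[-0.3743,-0.1699,0.08],"rotation":[0,0,-0.303],"fingers":1}]' 40; python3 - <<'E'
from h import *
from station import env
plan(env,(.477,.2757,.056),90.2)
for n in("top","side"):
    c=env.read_camera(n); cv2.imwrite(f"pics/{n}1.png",c["img"][100:340,100:420,::-1].repeat(2,0).repeat(2,1))
E
```

```text
t: 1.1
tcp_pos: [0.4781, 0.273, 0.1489]
tcp_rot: [-0.001, 1.0, -0.002, -0.001]
wrist_force: [-0.2, 1.1, -0.2]
width: 1.001
t 1.1 tcp [0.4781 0.273  0.1489] yaw 90.08 F [-0.22  1.15 -0.21] w 1.001
delta [0.0008 0.0031 0.0929] rot [-0.0037 -0.0029 -0.0021]
```

View pics/side1.png

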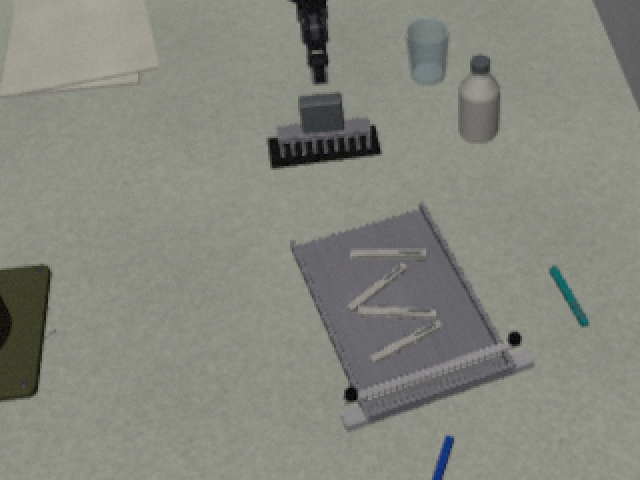

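The gripper at (318,60) in this 2x crop is above the rake handle at (322,112), and in line with it. Next I lower and grip. The pads swing about 9 mm as they close, and there is room for that.

```bash
python3 -m creep '[{"delta_pos":[0,0.003,0.02],"rotation":[-0.003,-0.003,-0.002],"fingers":1},{"delta_pos":[0,0.003,0.045],"rotation":[-0.003,-0.003,-0.002],"fingers":1},{"delta_pos":[0,0.003,0.07],"rotation":[-0.003,-0.003,-0.002],"fingers":1},{"delta_pos":[0,0.003,0.088],"rotation":[-0.003,-0.003,-0.002],"fingers":1},{"delta_pos":[0,0.003,0.093],"rotation":[-0.003,-0.003,-0.002],"fingers":1},{"delta_pos":[0,0.003,0.093],"rotation":[-0.003,-0.003,-0.002],"fingers":1}]' 40; python3 - <<'E'
from h import *
from station import env
plan(env,(.477,.2757,.056),90.2)
E
```

```text
t: 1.8
tcp_pos: [0.4778, 0.2766, 0.0563]
tcp_rot: [-0.001, 1.0, -0.0, 0.0]
wrist_force: [-0.6, 0.4, 0.3]
width: 0.999
t 1.8 tcp [0.4778 0.2766 0.0563] yaw 90.12 F [-0.6   0.38  0.34] w 0.999
delta [ 0.0008 -0.0009  0.0003] rot [-0.0005  0.0001 -0.0014]
```

```bash
python3 -m creep '[{"delta_pos":[0,-0.001,0],"rotation":[0,0,0],"fingers":0.2},{"delta_pos":[0,-0.001,0],"rotation":[0,0,0],"fingers":-0.2},{"delta_pos":[0,-0.001,0],"rotation":[0,0,0],"fingers":-0.6},{"delta_pos":[0,-0.001,0],"rotation":[0,0,0],"fingers":-1},{"delta_pos":[0,-0.001,0],"rotation":[0,0,0],"fingers":-1},{"delta_pos":[0,-0.001,0],"rotation":[0,0,0],"fingers":-1},{"delta_pos":[0,-0.001,0],"rotation":[0,0,0],"fingers":-1},{"delta_pos":[0,-0.001,0],"rotation":[0,0,0],"fingers":-1},{"delta_pos":[0,-0.001,0],"rotation":[0,0,0],"fingers":-1}]' 40; python3 - <<'E'
from h import *
from station import env
plan(env,(.477,.2757,.056),90.2)
E
```

```text
t: 2.7
tcp_pos: [0.4782, 0.2759, 0.0568]
tcp_rot: [-0.001, 1.0, 0.0, 0.0]
wrist_force: [-0.6, 0.9, 6.0]
width: 0.277
t 2.7 tcp [0.4782 0.2759 0.0568] yaw 90.11 F [-0.59  0.88  5.95] w 0.277
delta [ 0.0012 -0.0002  0.0008] rot [ 0.0001  0.001  -0.0015]
```

```bash
python3 -m creep '[{"delta_pos":[0,0,-0.01],"rotation":[0,0,0],"fingers":-1},{"delta_pos":[0,0,-0.03],"rotation":[0,0,0],"fingers":-1},{"delta_pos":[0,0,-0.055],"rotation":[0,0,0],"fingers":-1},{"delta_pos":[0,0,-0.07],"rotation":[0,0,0],"fingers":-1},{"delta_pos":[0,0,-0.07],"rotation":[0,0,0],"fingers":-1},{"delta_pos":[0,0,-0.07],"rotation":[0,0,0],"fingers":-1}]' 60; python3 - <<'E'
from h import *
from station import env
c=np.array([.5408,-.0385]);y=np.radians(13.75);X=np.array([np.cos(y),np.sin(y)]);Y=np.array([-X[1],X[0]])
p=c+.005*X+.150*Y
plan(env,(*p,.127),103.75)
print(p)
for n in("top","side"):
    k=env.read_camera(n); cv2.imwrite(f"pics/{n}2.png",k["img"][100:340,100:420,::-1].repeat(2,0).repeat(2,1))
E
```

```text
t: 3.3
tcp_pos: [0.4777, 0.2756, 0.1266]
tcp_rot: [-0.001, 1.0, -0.0, 0.0]
wrist_force: [-0.7, 0.2, -2.6]
width: 0.272
t 3.3 tcp [0.4777 0.2756 0.1266] yaw 90.11 F [-0.73  0.17 -2.57] w 0.272
delta [-0.032  -0.1672 -0.0003] rot [-0.0003  0.0006 -0.238 ]
[0.51000383 0.10838974]
```

View pics/side2.png

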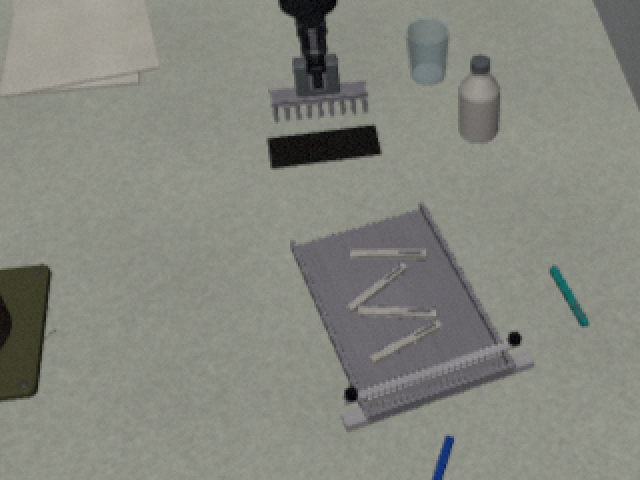

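The rake at (318,95) hangs level above the empty pad. Now I carry it to the open end of the tray and align it.

```bash
python3 -m creep '[{"delta_pos":[-0.004,-0.02,0],"rotation":[0,0,-0.03],"fingers":-1},{"delta_pos":[-0.01,-0.05,0],"rotation":[0,0,-0.07],"fingers":-1},{"delta_pos":[-0.016,-0.083,0],"rotation":[0,0,-0.12],"fingers":-1},{"delta_pos":[-0.022,-0.116,0],"rotation":[0,0,-0.17],"fingers":-1},{"delta_pos":[-0.028,-0.148,0],"rotation":[0,0,-0.21],"fingers":-1},{"delta_pos":[-0.032,-0.167,0],"rotation":[0,0,-0.238],"fingers":-1},{"delta_pos":[-0.032,-0.167,0],"rotation":[0,0,-0.238],"fingers":-1},{"delta_pos":[-0.032,-0.167,0],"rotation":[0,0,-0.238],"fingers":-1}]'; python3 - <<'E'
from h import *
from station import env
plan(env,(.5100,.1084,.0518+.006+.003),103.75)
k=env.read_camera("top"); cv2.imwrite("pics/top3.png",k["img"][190:330,190:400,::-1].repeat(3,0).repeat(3,1))
E
```

```text
t: 4.2
tcp_pos: [0.5086, 0.1081, 0.1248]
tcp_rot: [-0.119, 0.993, -0.0, -0.002]
wrist_force: [-0.6, 0.9, -2.3]
width: 0.276
t 4.2 tcp [0.5086 0.1081 0.1248] yaw 103.63 F [-0.61  0.86 -2.29] w 0.276
delta [-0.0016 -0.      0.064 ] rot [ 0.     -0.0037 -0.002 ]
```

View pics/top3.png

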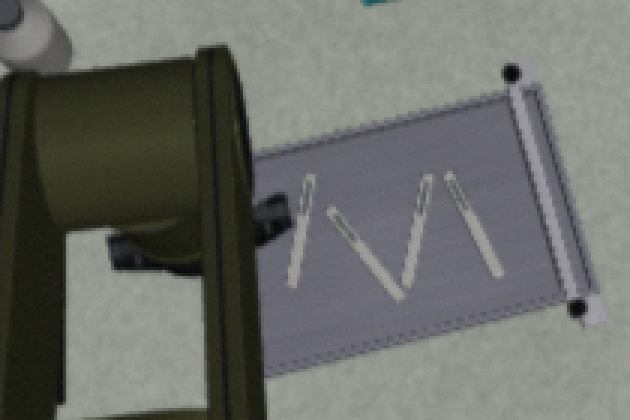

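```bash
python3 -m creep '[{"delta_pos":[-0.0016,0,0.015],"rotation":[0,-0.003,-0.002],"fingers":-1},{"delta_pos":[-0.0016,0,0.035],"rotation":[0,-0.003,-0.002],"fingers":-1},{"delta_pos":[-0.0016,0,0.052],"rotation":[0,-0.003,-0.002],"fingers":-1},{"delta_pos":[-0.0016,0,0.06],"rotation":[0,-0.003,-0.002],"fingers":-1},{"delta_pos":[-0.0016,0,0.064],"rotation":[0,-0.003,-0.002],"fingers":-1},{"delta_pos":[-0.0016,0,0.064],"rotation":[0,-0.003,-0.002],"fingers":-1}]'; python3 - <<'E'
from h import *
from station import env
plan(env,(.5100,.1084,.0518+.006+.002),103.75)
k=env.read_camera("side"); cv2.imwrite("pics/side4.png",k["img"][180:330,220:390,::-1].repeat(4,0).repeat(4,1))
E
```

```text
t: 4.85
tcp_pos: [0.5097, 0.1096, 0.0607]
tcp_rot: [-0.121, 0.993, 0.0, -0.001]
wrist_force: [0.4, 0.2, -2.4]
width: 0.273
t 4.85 tcp [0.5097 0.1096 0.0607] yaw 103.86 F [ 0.36  0.21 -2.43] w 0.273
delta [ 0.     -0.0012  0.0009] rot [ 0.0002 -0.0011  0.0019]
```

View pics/side4.png

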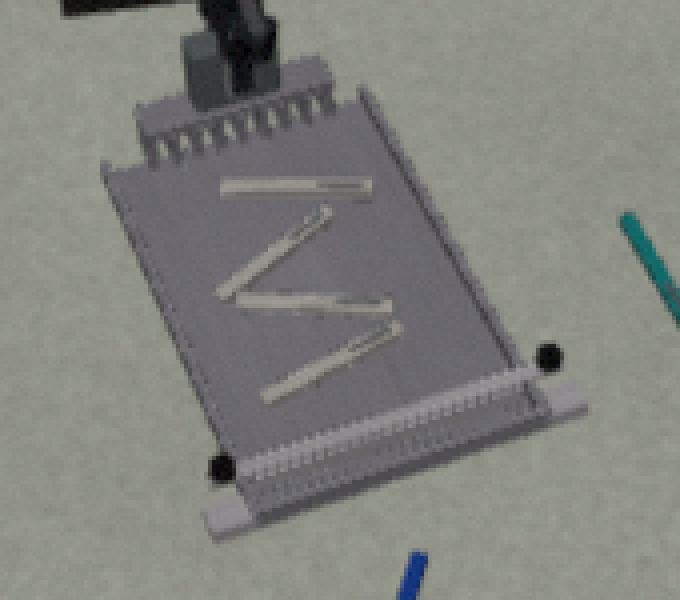

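The rake teeth at (145-330,150-100) stand across the open end, behind stick4 and parallel to the bar. I start sweeping.

```bash
python3 -m creep '[{"delta_pos":[0,-0.005,0.001],"rotation":[0,0,0.001],"fingers":-1},{"delta_pos":[0,-0.013,0.001],"rotation":[0,0,0.001],"fingers":-1},{"delta_pos":[0,-0.021,0.001],"rotation":[0,0,0.001],"fingers":-1},{"delta_pos":[0,-0.029,0.001],"rotation":[0,0,0.001],"fingers":-1},{"delta_pos":[0,-0.037,0.001],"rotation":[0,0,0.001],"fingers":-1},{"delta_pos":[0,-0.045,0.001],"rotation":[0,0,0.001],"fingers":-1},{"delta_pos":[0,-0.053,0.001],"rotation":[0,0,0.001],"fingers":-1},{"delta_pos":[0,-0.061,0.001],"rotation":[0,0,0.001],"fingers":-1},{"delta_pos":[0,-0.069,0.001],"rotation":[0,0,0.001],"fingers":-1},{"delta_pos":[0,-0.075,0.001],"rotation":[0,0,0.001],"fingers":-1}]'; cat >> h.py <<'E'
C0=np.array([.5408,-.0385]);_y=np.radians(13.75);TX=np.array([np.cos(_y),np.sin(_y)]);TY=np.array([-TX[1],TX[0]])
def tr(p): p=np.asarray(p)[:2]-C0; return (p@TX*1000).round(1),(p@TY*1000).round(1)
def look(env,x,y,z,pic=None,yaw=103.75):
    "state in tray frame; plan to tray x,y (m)"
    plan(env,(*(C0+x*TX+y*TY),z),yaw); o=env.observe(); f=o["wrist_force"]
    print("tray xy",tr(o["tcp_pos"]),"Ftray x,y",(f[:2]@TX).round(2),(f[:2]@TY).round(2))
    if pic:
        k=env.read_camera("side"); cv2.imwrite(f"pics/{pic}.png",k["img"][180:330,220:390,::-1].repeat(4,0).repeat(4,1))
E
python3 - <<'E'
from h import *
from station import env
look(env,.005,.0,.0598,"side5")
E
```

```text
t: 5.9
tcp_pos: [0.5285, 0.0359, 0.0602]
tcp_rot: [-0.12, 0.993, 0.0, 0.0]
wrist_force: [-0.2, 0.6, -2.4]
width: 0.275
t 5.9 tcp [0.5285 0.0359 0.0602] yaw 103.77 F [-0.17  0.65 -2.37] w 0.275
delta [ 0.0007 -0.0752  0.0004] rot [0.     0.0001 0.0003]
tray xy (np.float64(5.7), np.float64(75.2)) Ftray x,y -0.01 0.67
```

View pics/side5.png

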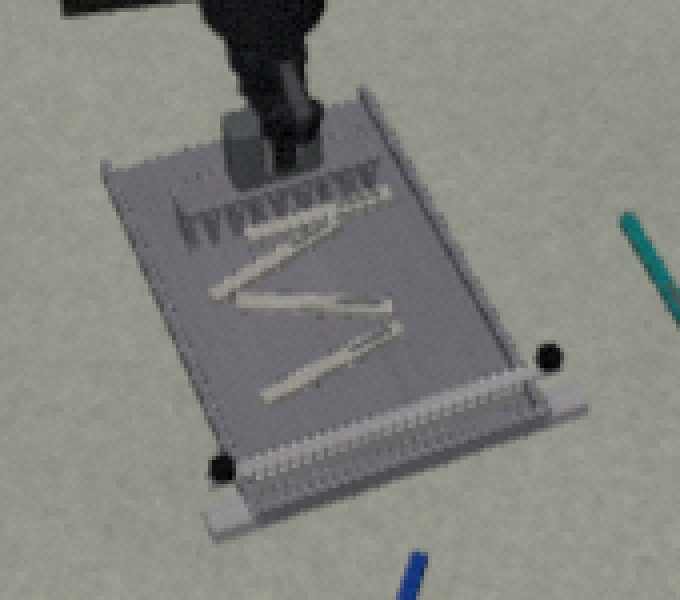

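Stick4 at (250-390,235-190) now lies along the rake face. It is just reaching the end of stick3 at (335,220). All sticks are flat, so I carry on sweeping.

```bash
python3 -m creep '[{"delta_pos":[0,-0.004,0.0004],"rotation":[0,0,0],"fingers":-1},{"delta_pos":[0,-0.01,0.0004],"rotation":[0,0,0],"fingers":-1},{"delta_pos":[0,-0.016,0.0004],"rotation":[0,0,0],"fingers":-1},{"delta_pos":[0,-0.022,0.0004],"rotation":[0,0,0],"fingers":-1},{"delta_pos":[0,-0.028,0.0004],"rotation":[0,0,0],"fingers":-1},{"delta_pos":[0,-0.034,0.0004],"rotation":[0,0,0],"fingers":-1},{"delta_pos":[0,-0.04,0.0004],"rotation":[0,0,0],"fingers":-1},{"delta_pos":[0,-0.046,0.0004],"rotation":[0,0,0],"fingers":-1},{"delta_pos":[0,-0.052,0.0004],"rotation":[0,0,0],"fingers":-1},{"delta_pos":[0,-0.055,0.0004],"rotation":[0,0,0],"fingers":-1}]'; python3 - <<'E'
from h import *
from station import env
look(env,.005,-.03,.0598,"side6")
E
```

```text
t: 6.95
tcp_pos: [0.5421, -0.0188, 0.0598]
tcp_rot: [-0.12, 0.993, -0.0, 0.0]
wrist_force: [-0.4, 0.3, -2.7]
width: 0.28
t 6.95 tcp [ 0.5421 -0.0188  0.0598] yaw 103.74 F [-0.43  0.32 -2.68] w 0.28
delta [ 0.001  -0.0488  0.0001] rot [-0.0008  0.0005 -0.0001]
tray xy (np.float64(6.0), np.float64(18.8)) Ftray x,y -0.34 0.41
```

View pics/side6.png

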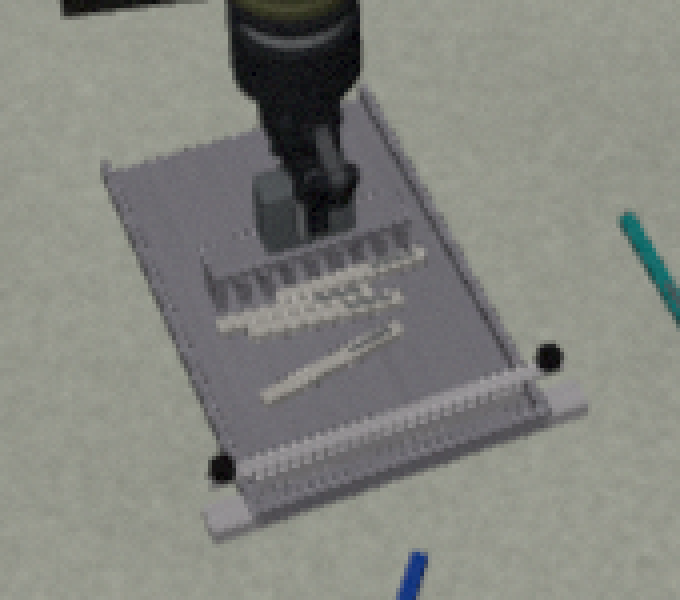

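Sticks 4, 3 and 2 at (220-425,325-255) now lie nearly parallel in front of the rake. Stick1 at (265-400,395-325) is still untouched.

```bash
python3 -m creep '[{"delta_pos":[0,-0.004,0],"rotation":[0,0,0],"fingers":-1},{"delta_pos":[0,-0.01,0],"rotation":[0,0,0],"fingers":-1},{"delta_pos":[0,-0.016,0],"rotation":[0,0,0],"fingers":-1},{"delta_pos":[0,-0.022,0],"rotation":[0,0,0],"fingers":-1},{"delta_pos":[0,-0.028,0],"rotation":[0,0,0],"fingers":-1},{"delta_pos":[0,-0.034,0],"rotation":[0,0,0],"fingers":-1},{"delta_pos":[0,-0.04,0],"rotation":[0,0,0],"fingers":-1},{"delta_pos":[0,-0.046,0],"rotation":[0,0,0],"fingers":-1},{"delta_pos":[0,-0.052,0],"rotation":[0,0,0],"fingers":-1},{"delta_pos":[0,-0.055,0],"rotation":[0,0,0],"fingers":-1}]'; python3 - <<'E'
from h import *
from station import env
look(env,.005,-.065,.0598,"side7")
E
```

```text
t: 8.0
tcp_pos: [0.5556, -0.0732, 0.0599]
tcp_rot: [-0.119, 0.993, -0.001, 0.0]
wrist_force: [0.7, 0.4, -2.9]
width: 0.276
t 8.0 tcp [ 0.5556 -0.0732  0.0599] yaw 103.72 F [ 0.67  0.41 -2.89] w 0.276
delta [ 0.0011 -0.0278  0.0002] rot [-0.0013  0.0008 -0.0006]
tray xy (np.float64(6.1), np.float64(-37.2)) Ftray x,y 0.75 0.24
```

View pics/side7.png

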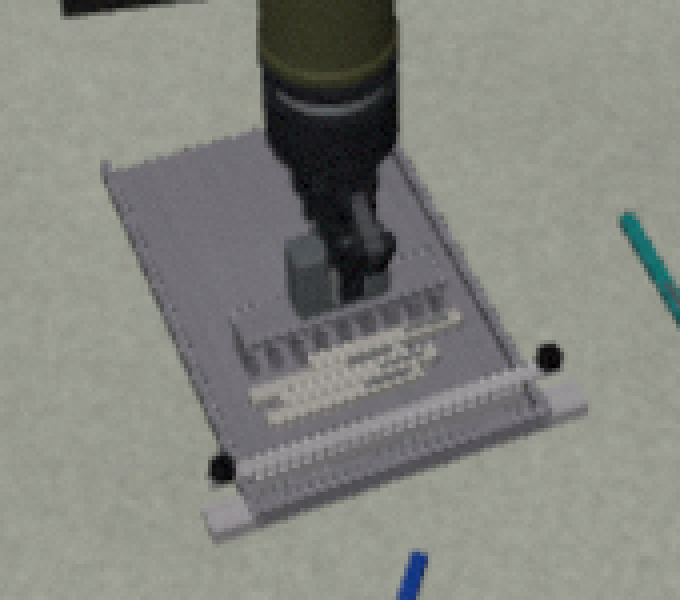

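All four sticks form a flat, near-parallel pack at (250-460,400-315), just short of the bar. From here I close in slowly and watch the force.

```bash
python3 -m creep '[{"delta_pos":[0,-0.003,0],"rotation":[0,0,0],"fingers":-1},{"delta_pos":[0,-0.006,0],"rotation":[0,0,0],"fingers":-1},{"delta_pos":[0,-0.009,0],"rotation":[0,0,0],"fingers":-1},{"delta_pos":[0,-0.012,0],"rotation":[0,0,0],"fingers":-1},{"delta_pos":[0,-0.015,0],"rotation":[0,0,0],"fingers":-1},{"delta_pos":[0,-0.018,0],"rotation":[0,0,0],"fingers":-1},{"delta_pos":[0,-0.019,0],"rotation":[0,0,0],"fingers":-1}]'; python3 - <<'E'
from h import *
from station import env
look(env,.005,-.065,.0598)
E
```

```text
t: 8.75
tcp_pos: [0.5604, -0.0923, 0.06]
tcp_rot: [-0.119, 0.993, -0.001, 0.001]
wrist_force: [-0.1, 0.8, -3.3]
width: 0.271
t 8.75 tcp [ 0.5604 -0.0923  0.06  ] yaw 103.7 F [-0.07  0.8  -3.26] w 0.271
delta [ 0.0012 -0.0081  0.0002] rot [-0.0018  0.0011 -0.0009]
tray xy (np.float64(6.3), np.float64(-56.9)) Ftray x,y 0.13 0.79
```

```bash
python3 -m creep '[{"delta_pos":[0,-0.001,0],"rotation":[0,0,0],"fingers":-1},{"delta_pos":[0,-0.002,0],"rotation":[0,0,0],"fingers":-1},{"delta_pos":[0,-0.003,0],"rotation":[0,0,0],"fingers":-1},{"delta_pos":[0,-0.003,0],"rotation":[0,0,0],"fingers":-1}]'; python3 - <<'E'
from h import *
from station import env
look(env,.005,-.065,.0598,"side8")
E
```

```text
t: 9.15
tcp_pos: [0.5611, -0.0953, 0.06]
tcp_rot: [-0.119, 0.993, -0.001, 0.001]
wrist_force: [0.8, -0.0, -2.8]
width: 0.278
t 9.15 tcp [ 0.5611 -0.0953  0.06  ] yaw 103.7 F [ 0.78 -0.01 -2.82] w 0.278
delta [ 0.0012 -0.005   0.0002] rot [-0.002   0.0011 -0.0008]
tray xy (np.float64(6.3), np.float64(-60.0)) Ftray x,y 0.75 -0.2
```

View pics/side8.png

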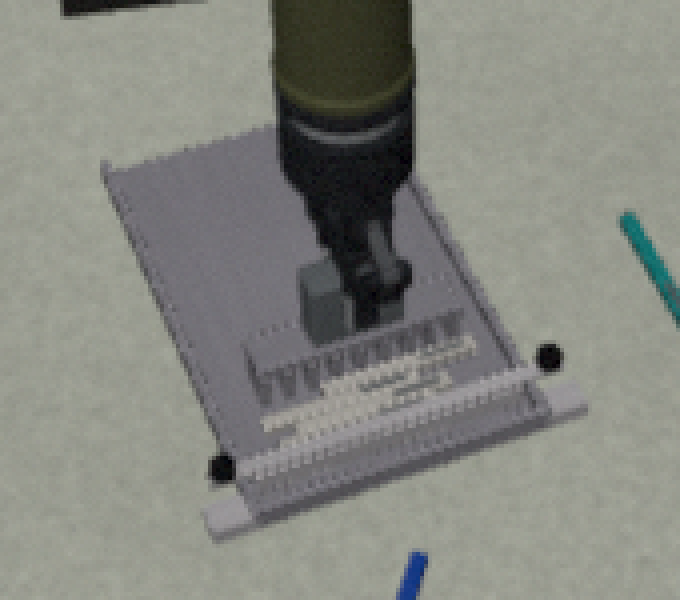

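The sticks at (265-475,425-345) are almost at the bar and there is no contact force yet. I keep going in small steps.

```bash
python3 -m creep '[{"delta_pos":[0,-0.0005,0],"rotation":[0,0,0],"fingers":-1},{"delta_pos":[0,-0.001,0],"rotation":[0,0,0],"fingers":-1},{"delta_pos":[0,-0.0015,0],"rotation":[0,0,0],"fingers":-1},{"delta_pos":[0,-0.002,0],"rotation":[0,0,0],"fingers":-1}]'; python3 - <<'E'
from h import *
from station import env
look(env,.005,-.065,.0598)
E
```

```text
t: 9.6
tcp_pos: [0.5616, -0.0972, 0.06]
tcp_rot: [-0.119, 0.993, -0.001, 0.001]
wrist_force: [-0.5, 0.7, -1.5]
width: 0.277
t 9.6 tcp [ 0.5616 -0.0972  0.06  ] yaw 103.71 F [-0.48  0.72 -1.5 ] w 0.277
delta [ 0.0013 -0.003   0.0002] rot [-0.002   0.0012 -0.0007]
tray xy (np.float64(6.3), np.float64(-62.0)) Ftray x,y -0.29 0.81
```

```bash
python3 -m creep '[{"delta_pos":[0,-0.0005,0],"rotation":[0,0,0],"fingers":-1},{"delta_pos":[0,-0.001,0],"rotation":[0,0,0],"fingers":-1},{"delta_pos":[0,-0.001,0],"rotation":[0,0,0],"fingers":-1}]'; python3 - <<'E'
from h import *
from station import env
look(env,.005,-.065,.0598)
E
python3 -m creep '[{"delta_pos":[0,-0.0005,0],"rotation":[0,0,0],"fingers":-1},{"delta_pos":[0,-0.001,0],"rotation":[0,0,0],"fingers":-1},{"delta_pos":[0,-0.001,0],"rotation":[0,0,0],"fingers":-1}]'; python3 - <<'E'
from h import *
from station import env
look(env,.005,-.065,.0598)
E
```

```text
t: 9.9
tcp_pos: [0.5619, -0.0983, 0.06]
tcp_rot: [-0.119, 0.993, -0.001, 0.001]
wrist_force: [-0.9, 1.0, -1.9]
width: 0.278
t 9.9 tcp [ 0.5619 -0.0983  0.06  ] yaw 103.7 F [-0.9   1.02 -1.93] w 0.278
delta [ 0.0013 -0.0019  0.0002] rot [-0.0021  0.0012 -0.0008]
tray xy (np.float64(6.3), np.float64(-63.1)) Ftray x,y -0.63 1.2
t: 10.2
tcp_pos: [0.562, -0.0991, 0.06]
tcp_rot: [-0.119, 0.993, -0.001, 0.001]
wrist_force: [-1.3, 0.0, -1.3]
width: 0.272
t 10.2 tcp [ 0.562  -0.0991  0.06  ] yaw 103.7 F [-1.27  0.   -1.25] w 0.272
delta [ 0.0012 -0.0011  0.0002] rot [-0.0017  0.0011 -0.0009]
tray xy (np.float64(6.2), np.float64(-63.9)) Ftray x,y -1.24 0.31
```

```bash
python3 -m creep '[{"delta_pos":[0,-0.0005,0],"rotation":[0,0,0],"fingers":-1},{"delta_pos":[0,-0.0008,0],"rotation":[0,0,0],"fingers":-1},{"delta_pos":[0,-0.0008,0],"rotation":[0,0,0],"fingers":-1}]'; python3 - <<'E'
from h import *
from station import env
look(env,.005,-.065,.0598,"side9")
E
```

```text
t: 10.5
tcp_pos: [0.5621, -0.0993, 0.06]
tcp_rot: [-0.119, 0.993, -0.0, 0.001]
wrist_force: [-0.7, 4.4, -1.2]
width: 0.275
t 10.5 tcp [ 0.5621 -0.0993  0.06  ] yaw 103.69 F [-0.69  4.38 -1.17] w 0.275
delta [ 0.0012 -0.0009  0.0002] rot [-0.0006  0.001  -0.0011]
tray xy (np.float64(6.2), np.float64(-64.1)) Ftray x,y 0.37 4.42
```

View pics/side9.png

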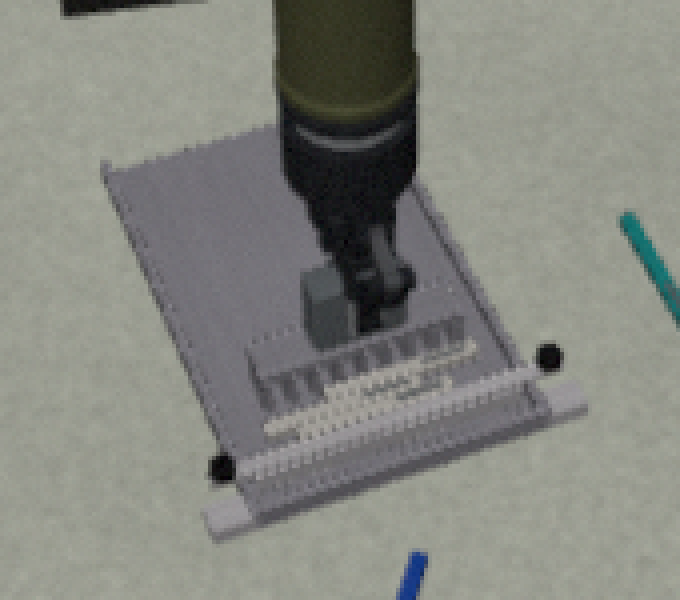

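Firm contact at 4.4 N, with about 0.6 mm of following error (roughly 7 N/mm). I press slightly more and read the force.

```bash
python3 -m creep '[{"delta_pos":[0,-0.0007,0],"rotation":[0,0,0],"fingers":-1},{"delta_pos":[0,-0.0009,0],"rotation":[0,0,0],"fingers":-1},{"delta_pos":[0,-0.0009,0],"rotation":[0,0,0],"fingers":-1}]'; python3 - <<'E'
from h import *
from station import env
look(env,.005,-.065,.0598)
E
```

```text
t: 10.85
tcp_pos: [0.5621, -0.0994, 0.0601]
tcp_rot: [-0.119, 0.993, 0.0, 0.0]
wrist_force: [-0.3, 5.4, 0.1]
width: 0.272
t 10.85 tcp [ 0.5621 -0.0994  0.0601] yaw 103.68 F [-0.28  5.36  0.13] w 0.272
delta [ 0.0012 -0.0008  0.0003] rot [ 0.0006  0.001  -0.0013]
tray xy (np.float64(6.2), np.float64(-64.2)) Ftray x,y 1.0 5.27
```

```bash
python3 -m creep '[{"delta_pos":[0,-0.001,0],"rotation":[0,0,0],"fingers":-1},{"delta_pos":[0,-0.0012,0],"rotation":[0,0,0],"fingers":-1},{"delta_pos":[0,-0.0012,0],"rotation":[0,0,0],"fingers":-1}]'; python3 - <<'E'
from h import *
from station import env
look(env,.005,-.065,.0598)
E
```

```text
t: 11.15
tcp_pos: [0.5621, -0.0995, 0.0601]
tcp_rot: [-0.119, 0.993, 0.001, 0.0]
wrist_force: [-0.7, 6.9, 0.5]
width: 0.276
t 11.15 tcp [ 0.5621 -0.0995  0.0601] yaw 103.66 F [-0.75  6.95  0.47] w 0.276
delta [ 0.0012 -0.0007  0.0003] rot [ 0.0024  0.0009 -0.0016]
tray xy (np.float64(6.2), np.float64(-64.3)) Ftray x,y 0.92 6.92
```

About 6.9 N. I hold it for just over a second.

```bash
python3 -m creep '[{"delta_pos":[0,-0.0012,0],"rotation":[0,0,0],"fingers":-1},{"delta_pos":[0,-0.0012,0],"rotation":[0,0,0],"fingers":-1},{"delta_pos":[0,-0.0012,0],"rotation":[0,0,0],"fingers":-1},{"delta_pos":[0,-0.0012,0],"rotation":[0,0,0],"fingers":-1},{"delta_pos":[0,-0.0012,0],"rotation":[0,0,0],"fingers":-1},{"delta_pos":[0,-0.0012,0],"rotation":[0,0,0],"fingers":-1}]'; python3 - <<'E'
from h import *
from station import env
look(env,.005,-.065,.0598)
E
python3 -m creep '[{"delta_pos":[0,-0.0012,0],"rotation":[0,0,0],"fingers":-1},{"delta_pos":[0,-0.0012,0],"rotation":[0,0,0],"fingers":-1},{"delta_pos":[0,-0.0012,0],"rotation":[0,0,0],"fingers":-1},{"delta_pos":[0,-0.0012,0],"rotation":[0,0,0],"fingers":-1},{"delta_pos":[0,-0.0012,0],"rotation":[0,0,0],"fingers":-1},{"delta_pos":[0,-0.0012,0],"rotation":[0,0,0],"fingers":-1}]'; python3 - <<'E'
from h import *
from station import env
look(env,.005,-.065,.0598,"side10")
E
```

```text
t: 11.75
tcp_pos: [0.5621, -0.0996, 0.0601]
tcp_rot: [-0.119, 0.993, 0.002, 0.0]
wrist_force: [-1.0, 7.1, 0.2]
width: 0.275
t 11.75 tcp [ 0.5621 -0.0996  0.0601] yaw 103.65 F [-0.98  7.1   0.19] w 0.275
delta [ 0.0012 -0.0006  0.0003] rot [ 0.0042  0.0008 -0.0018]
tray xy (np.float64(6.2), np.float64(-64.4)) Ftray x,y 0.74 7.13
t: 12.35
tcp_pos: [0.5621, -0.0997, 0.0601]
tcp_rot: [-0.119, 0.993, 0.003, 0.0]
wrist_force: [1.1, 7.0, 0.4]
width: 0.276
t 12.35 tcp [ 0.5621 -0.0997  0.0601] yaw 103.63 F [1.12 7.03 0.39] w 0.276
delta [ 0.0012 -0.0005  0.0003] rot [ 0.006   0.0007 -0.0021]
tray xy (np.float64(6.2), np.float64(-64.5)) Ftray x,y 2.76 6.56
```

View pics/side10.png

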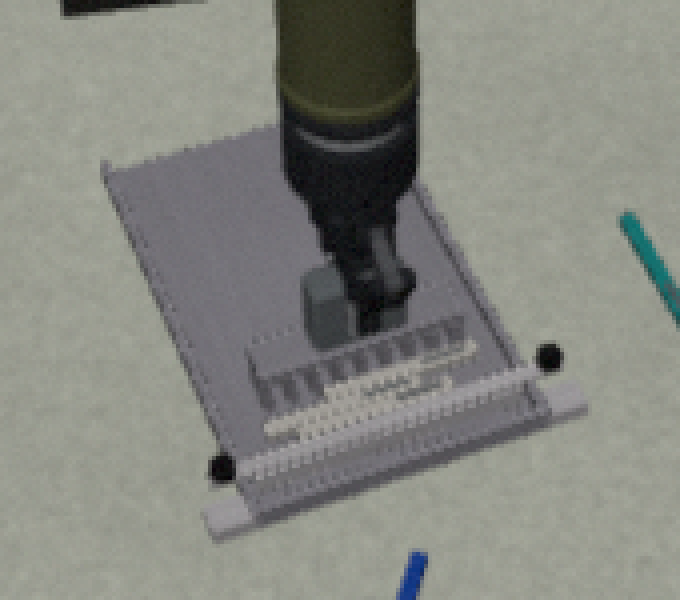

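The pack at (265-475,430-345) is pressed against the bar at about 7 N. I back straight off, gently at first, and then lift.

```bash
python3 -m creep '[{"delta_pos":[0,0.0005,0],"rotation":[0,0,0],"fingers":-1},{"delta_pos":[0,0.0015,0],"rotation":[0,0,0],"fingers":-1},{"delta_pos":[0,0.004,0],"rotation":[0,0,0],"fingers":-1},{"delta_pos":[0,0.01,0],"rotation":[0.006,0,-0.002],"fingers":-1},{"delta_pos":[0,0.02,0],"rotation":[0.006,0,-0.002],"fingers":-1},{"delta_pos":[0,0.03,0],"rotation":[0.006,0,-0.002],"fingers":-1},{"delta_pos":[0,0.04,-0.01],"rotation":[0.006,0,-0.002],"fingers":-1},{"delta_pos":[0,0.05,-0.03],"rotation":[0.006,0,-0.002],"fingers":-1},{"delta_pos":[0,0.07,-0.06],"rotation":[0.006,0,-0.002],"fingers":-1},{"delta_pos":[0,0.09,-0.075],"rotation":[0.006,0,-0.002],"fingers":-1}]'; python3 - <<'E'
from h import *
from station import env
look(env,.005,.18,.135,"side11")
E
```

```text
t: 13.4
tcp_pos: [0.542, -0.0117, 0.1385]
tcp_rot: [-0.12, 0.993, -0.0, 0.002]
wrist_force: [0.3, -0.3, -1.9]
width: 0.276
t 13.4 tcp [ 0.542  -0.0117  0.1385] yaw 103.74 F [ 0.28 -0.34 -1.91] w 0.276
delta [0.0026 0.1542 0.0033] rot [-0.0012  0.0043 -0.0001]
tray xy (np.float64(7.5), np.float64(25.8)) Ftray x,y 0.19 -0.4
```

View pics/side11.png

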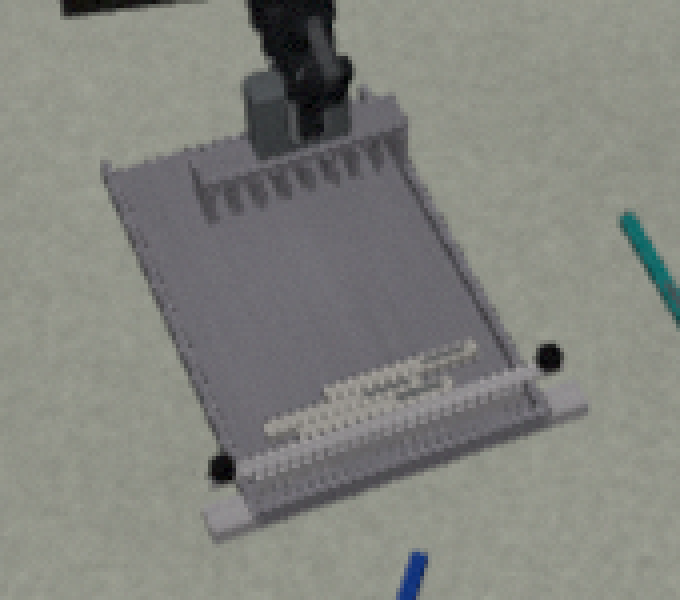

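The sticks stay in place at (265-475,430-345). I carry the rake back over its rest and then check the sticks from above.

```bash
python3 - <<'E'
from h import *
from station import env
plan(env,(.477,.277,.12),90.7)
E
```

```text
t 13.45 tcp [ 0.5417 -0.0087  0.1403] yaw 103.79 F [-0.15  2.1  -1.13] w 0.27
delta [-0.0051  0.2929  0.0206] rot [0.0016 0.0064 0.2285]
```

```bash
python3 -m creep '[{"delta_pos":[0,0.02,0],"rotation":[0.002,0.006,0.01],"fingers":-1},{"delta_pos":[0,0.055,0],"rotation":[0.002,0.006,0.04],"fingers":-1},{"delta_pos":[-0.001,0.095,0],"rotation":[0.002,0.006,0.08],"fingers":-1},{"delta_pos":[-0.002,0.135,0],"rotation":[0.002,0.006,0.12],"fingers":-1},{"delta_pos":[-0.003,0.175,0],"rotation":[0.002,0.006,0.16],"fingers":-1},{"delta_pos":[-0.004,0.215,0],"rotation":[0.002,0.006,0.19],"fingers":-1},{"delta_pos":[-0.005,0.25,0.005],"rotation":[0.002,0.006,0.22],"fingers":-1},{"delta_pos":[-0.005,0.28,0.015],"rotation":[0.002,0.006,0.2285],"fingers":-1},{"delta_pos":[-0.005,0.293,0.02],"rotation":[0.002,0.006,0.2285],"fingers":-1},{"delta_pos":[-0.005,0.293,0.02],"rotation":[0.002,0.006,0.2285],"fingers":-1}]'; python3 - <<'E'
from h import *
from station import env
plan(env,(.477,.277,.059),90.7)
k=env.read_camera("top"); np.savez("top12.npz",**k); s=env.read_camera("side")
a=cv2.resize(k["img"][205:320,330:400,::-1],None,fx=5,fy=5,interpolation=cv2.INTER_CUBIC)
b=cv2.resize(s["img"][120:200,215:305,::-1],None,fx=4,fy=4,interpolation=cv2.INTER_CUBIC)
o=np.zeros((575,720,3),np.uint8);o[:a.shape[0],:a.shape[1]]=a;o[:b.shape[0],360:360+b.shape[1]]=b;cv2.imwrite("pics/m12.png",o)
E
```

```text
t: 14.45
tcp_pos: [0.4754, 0.2784, 0.12]
tcp_rot: [-0.008, 1.0, -0.001, -0.0]
wrist_force: [0.0, -0.3, -2.1]
width: 0.27
t 14.45 tcp [0.4754 0.2784 0.12  ] yaw 90.9 F [ 0.04 -0.31 -2.06] w 0.27
delta [-0.0016 -0.0014  0.061 ] rot [-0.001  -0.0009  0.0035]
```

View pics/m12.png

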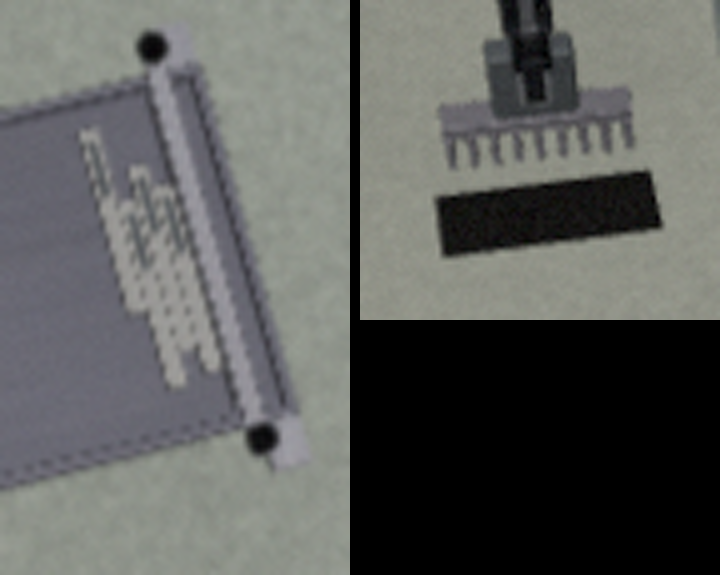

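The four sticks lie parallel and touching at (80-215,130-385) in the left panel. Their ends are staggered. I check flatness and pack width with depth and mask, then lower the rake.

```bash
python3 - <<'E'
from h import *
t=np.load("top12.npz"); m=(t["img"][:,:,0]>120); K=t["intrinsics"]
P=[]
for v in range(228,285):
  for u in range(343,376):
    if m[v,u]:
      z=t["z_map"][v,u]; X=t["R"].T@(np.linalg.inv(K)@[u,v,1]*z-t["t"]); q=ray(t,u,v,.015); a=tr(q)
      if -116>a[1] or a[1]>-65: continue
      P.append((X[2],*a))
P=np.array(P); print(len(P),"z pct",np.percentile(P[:,0],[2,50,98]).round(4))
for lo in range(-60,70,15):
  q=P[(P[:,1]>=lo)&(P[:,1]<lo+15)]
  if len(q): print(lo,"y",q[:,2].min(),q[:,2].max(),"zmax",q[:,0].max().round(4))
E
python3 -m creep '[{"delta_pos":[-0.0015,-0.0014,0.015],"rotation":[-0.001,-0.001,0],"fingers":-1},{"delta_pos":[-0.0015,-0.0014,0.03],"rotation":[-0.001,-0.001,0],"fingers":-1},{"delta_pos":[-0.0015,-0.0014,0.045],"rotation":[-0.001,-0.001,0],"fingers":-1},{"delta_pos":[-0.0015,-0.0014,0.055],"rotation":[-0.001,-0.001,0],"fingers":-1},{"delta_pos":[-0.0015,-0.0014,0.06],"rotation":[-0.001,-0.001,0],"fingers":-1},{"delta_pos":[-0.0015,-0.0014,0.061],"rotation":[-0.001,-0.001,0],"fingers":-1}]'; python3 - <<'E'
from h import *
from station import env
plan(env,(.477,.277,.0568),90.7)
k=env.read_camera("top"); s=env.read_camera("side")
a=cv2.resize(k["img"][250:340,165:235,::-1],None,fx=5,fy=5,interpolation=cv2.INTER_CUBIC)
b=cv2.resize(s["img"][120:200,215:305,::-1],None,fx=4,fy=4,interpolation=cv2.INTER_CUBIC)
o=np.zeros((575,720,3),np.uint8);o[:a.shape[0],:a.shape[1]]=a;o[:b.shape[0],360:360+b.shape[1]]=b;cv2.imwrite("pics/m13.png",o)
E
```

```text
431 z pct [0.0098 0.0144 0.0187]
-60 y -116.0 -89.2 zmax 0.0187
-45 y -115.9 -89.1 zmax 0.0203
-30 y -115.8 -78.9 zmax 0.0208
-15 y -115.7 -79.2 zmax 0.0187
0 y -110.3 -79.0 zmax 0.019
15 y -110.9 -79.2 zmax 0.0188
30 y -115.6 -79.4 zmax 0.0169
45 y -107.6 -79.2 zmax 0.0204
60 y -88.0 -79.5 zmax 0.0175
t: 15.15
tcp_pos: [0.4783, 0.2742, 0.0594]
tcp_rot: [-0.006, 1.0, -0.0, 0.0]
wrist_force: [-0.2, 1.0, -2.6]
width: 0.275
t 15.15 tcp [0.4783 0.2742 0.0594] yaw 90.71 F [-0.2   1.01 -2.55] w 0.275
delta [0.0013 0.0028 0.0026] rot [-0.001   0.0007  0.0001]
```

View pics/m13.png

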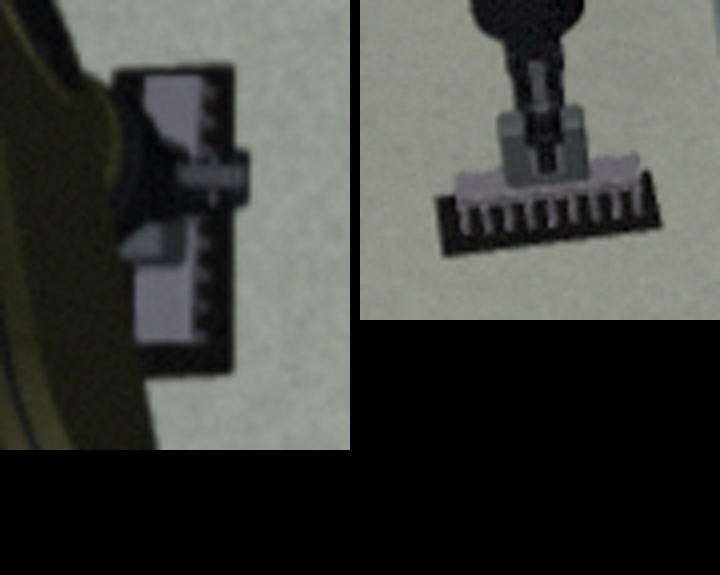

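The outer edge of the pack is at tray y -79 mm along its whole length, so it is straight and parallel, and all tops are at about 15 mm. In the picture the rake hangs about 2.5 mm above the pad, well inside its outline. I set it down.

```bash
python3 -m creep '[{"delta_pos":[0.001,0.0025,0],"rotation":[-0.001,0.001,0],"fingers":-1},{"delta_pos":[0.001,0.0025,0.001],"rotation":[-0.001,0.001,0],"fingers":-1},{"delta_pos":[0.001,0.0025,0.002],"rotation":[-0.001,0.001,0],"fingers":-1},{"delta_pos":[0.001,0.0025,0.0026],"rotation":[-0.001,0.001,0],"fingers":-1},{"delta_pos":[0.001,0.0025,0.0028],"rotation":[-0.001,0.001,0],"fingers":-1},{"delta_pos":[0.001,0.0025,0.0028],"rotation":[-0.001,0.001,0],"fingers":-1}]'; python3 - <<'E'
from h import *
from station import env
plan(env,(.477,.277,.0568),90.7)
E
```

```text
t: 15.85
tcp_pos: [0.4776, 0.2773, 0.0571]
tcp_rot: [-0.007, 1.0, 0.0, 0.0]
wrist_force: [0.3, 0.8, -1.6]
width: 0.274
t 15.85 tcp [0.4776 0.2773 0.0571] yaw 90.75 F [ 0.3   0.84 -1.64] w 0.274
delta [ 0.0006 -0.0003  0.0003] rot [0.0006 0.0007 0.0008]
```

Nearly down: Fz has gone from -2.5 to -1.6 N. I lower another fraction of a millimetre and read again.

```bash
python3 -m creep '[{"delta_pos":[0,0,0.0004],"rotation":[0,0,0],"fingers":-1},{"delta_pos":[0,0,0.0006],"rotation":[0,0,0],"fingers":-1},{"delta_pos":[0,0,0.0006],"rotation":[0,0,0],"fingers":-1}]'; python3 - <<'E'
from h import *
from station import env
plan(env,(.477,.277,.0568),90.7)
E
```

```text
t: 16.15
tcp_pos: [0.4776, 0.2773, 0.0569]
tcp_rot: [-0.006, 1.0, 0.0, 0.001]
wrist_force: [-1.4, 1.1, 3.0]
width: 0.27
t 16.15 tcp [0.4776 0.2773 0.0569] yaw 90.74 F [-1.37  1.1   2.98] w 0.27
delta [ 0.0006 -0.0003  0.0001] rot [0.0007 0.001  0.0008]
```

```bash
python3 -m creep '[{"delta_pos":[0,0,0],"rotation":[0,0,0],"fingers":-0.4},{"delta_pos":[0,0,0],"rotation":[0,0,0],"fingers":-0.2},{"delta_pos":[0,0,0],"rotation":[0,0,0],"fingers":0.2},{"delta_pos":[0,0,0],"rotation":[0,0,0],"fingers":0.6},{"delta_pos":[0,0,0],"rotation":[0,0,0],"fingers":1},{"delta_pos":[0,0,0],"rotation":[0,0,0],"fingers":1},{"delta_pos":[0,0,0],"rotation":[0,0,0],"fingers":1}]'; python3 - <<'E'
from h import *
from station import env
plan(env,(.477,.277,.2),90.7)
E
```

```text
t: 16.85
tcp_pos: [0.4776, 0.2774, 0.0569]
tcp_rot: [-0.007, 1.0, 0.0, 0.0]
wrist_force: [1.0, 0.4, -0.5]
width: 1.002
t 16.85 tcp [0.4776 0.2774 0.0569] yaw 90.75 F [ 0.96  0.38 -0.5 ] w 1.002
delta [ 0.0005 -0.0003 -0.1431] rot [0.0008 0.001  0.0008]
```

```bash
python3 -m creep '[{"delta_pos":[0,0,-0.01],"rotation":[0,0,0],"fingers":1},{"delta_pos":[0,0,-0.03],"rotation":[0,0,0],"fingers":1},{"delta_pos":[0,0,-0.06],"rotation":[0,0,0],"fingers":1},{"delta_pos":[0,0,-0.1],"rotation":[0,0,0],"fingers":1},{"delta_pos":[0,0,-0.14],"rotation":[0,0,0],"fingers":1},{"delta_pos":[-0.0,0.03,-0.16],"rotation":[0,0,0],"fingers":1},{"delta_pos":[0.04,0.07,-0.16],"rotation":[0,0,0],"fingers":1},{"delta_pos":[0.07,0.11,-0.16],"rotation":[0,0,0],"fingers":1},{"delta_pos":[0.1,0.14,-0.16],"rotation":[0,0,0],"fingers":1},{"delta_pos":[0.1,0.14,-0.16],"rotation":[0,0,0],"fingers":1}]'; python3 - <<'E'
from h import *
from station import env
plan(env,(.477,.277,.2),90.7)
k=env.read_camera("top"); s=env.read_camera("side")
a=cv2.resize(k["img"][190:340,120:400,::-1],None,fx=2.5,fy=2.5,interpolation=cv2.INTER_CUBIC)[:, :700]
cv2.imwrite("pics/t14.png",a); cv2.imwrite("pics/s14.png",s["img"][:,:,::-1])
E
```

```text
t: 17.85
tcp_pos: [0.3712, 0.4198, 0.2178]
tcp_rot: [-0.009, 1.0, 0.002, -0.0]
wrist_force: [0.3, 0.5, -0.5]
width: 1.005
t 17.85 tcp [0.3712 0.4198 0.2178] yaw 91.09 F [ 0.33  0.55 -0.52] w 1.005
delta [-0.1031 -0.1448  0.0172] rot [ 0.0034 -0.0007  0.0067]
```

View pics/t14.png

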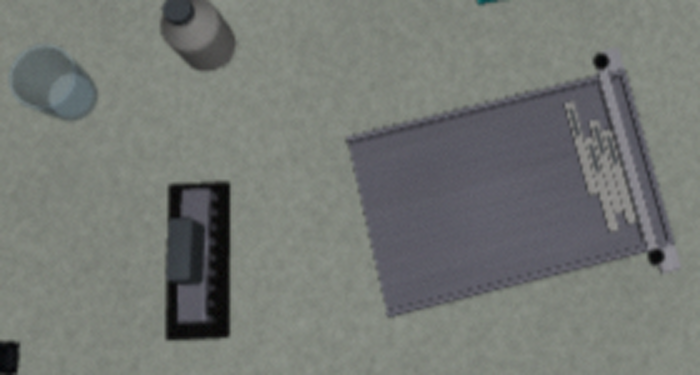

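View pics/s14.png

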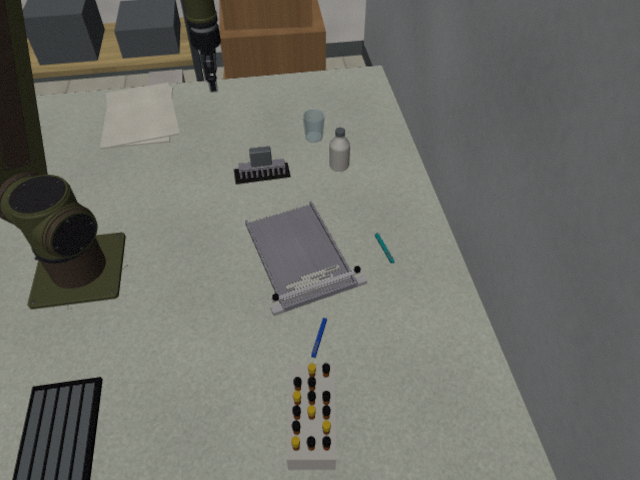

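The rake stands upright on its pad, at (198,258) in the top crop and (261,163) in the side view. The sticks lie snug along the bar at (600,165) in the top crop. The beaker, bottle, rack and coloured sticks have not moved, and the gripper is clear. I hand in.

```bash
python3 -c "
from station import env
print(env.job_done())"
```

```text
the job is handed in; nothing more can be done
None
```

The job is handed in, about 18 s into the 67 s allowed. I swept the four sticks to the stop bar with the rake, then stood the rake back on its rest and let go.

- **Press:** I held the sticks against the bar at about 7 N for roughly 1.5 s. Every reading I took was between 6.5 and 7.2 N. I only read the force between moves, so a brief higher peak would not have shown up.
- **Sticks:** They lie flat and parallel, with tops around 15 mm and noise of a few mm. The outer edge of the pack is straight at tray y −79 mm. From the rake's position during the press, the bar face is at about −118.5 mm, so the pack is about 40 mm deep, which is four sticks with no gaps. Their ends are staggered by a few centimetres.
- **Bar gap not seen directly:** The bar's shadow hides the line between the nearest stick and the bar in the pictures, so the snug fit there rests on that press position.
- **Rake and bystanders:** The rake stands upright well inside the pad's outline, with the gripper open and clear. The bottle, beaker, rack and coloured look-alike sticks appear unmoved in the last pictures.

No check failed.

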